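Run the locking ring onto the button barrel until it is snug

ROBOT

A 6-joint arm with a two-finger parallel gripper is mounted at the origin on the work surface. World frame = base frame: x ahead of the robot, y to its left, z up, the work surface at z = 0. Lengths are in m, angles in rad, forces in N, time in s.
With the tool pointing down it reaches from about 0.375 to 0.925 m from the base axis. Payload 5.7 kg.
Tool frame: the origin (TCP) lies midway between the tips of the shut fingers; the grasp point (between the pads) lies 19 mm behind it; z points along the fingers, y is the line along which they close (so a half turn about z gives the same grasp; the last joint's range is limited). The gripper opens to 88 mm and grips with 3 to 60 N. Pads are 20 mm wide; open, the fingers measure 115 mm over their backs; the gripper's body (75 mm by 178 mm) begins 61 mm behind the grasp point.
Start: joints at [-1.318, 0.359, 1.51, -0, 1.272, -0.115], TCP at [0.216, -0.56, 0.223] pointing down, gripper open.
Joint ranges: [-2.97, 2.97], [-1.01, 2.36], [0.21, 2.38], [-0.96, 4.11], [0.2, 2.71], [-2.98, 2.98]. Speed limits (rad/s): [2.39, 2.39, 3.14, 3.14, 3.14, 3.14].

INTERFACE

Orientations are given as a unit quaternion [x, y, z, w].
In Python, from bench import move_ptp, servo_line, goto_joints, move_gripper, sleep, inverse_kinematics, capture, PlanningError, close_job, spot_in, silhouettes, current_clock, current_joint_pos, current_qvel, current_joint_torque, current_position, current_orientation, current_force, current_torque, current_finger_gap, current_grip_force gives the robot as it stands. Calls block until the motion is done:
- move_ptp(position, orientation): joint-space move of the TCP to a pose.
- servo_line(position, orientation=None, rate=0.15, contact_N=None): straight line of the TCP; orientation=None keeps the orientation; rate is the mean speed in m/s. With contact_N (N) it stops when the force on the tool has changed by that much, and returns True; else False.
- goto_joints(angles): joint-space move.
- move_gripper(opening): finger opening in m; the grip force is fixed at half the most; returns when the fingers have stopped.
- sleep(seconds).
- inverse_kinematics(position, orientation): joint angles nearest the present ones, or None.
- capture(name): name is "scene" or "side" or "wrist"; returns a dict with "image" (480x640x3 uint8, blue, green, red), "range_z" (480x640 float32, m along the optical axis (not along the pixel's ray), 0 where there is no reading), "intrinsics" (3x3 intrinsics, pixels), "k1" (the pictures are not rectified: a ray, as slopes to the right and down, at radius r is drawn at 1 + k1 r^2 times it, then the intrinsics apply), "R" (3x3) and "t" (3): a world point X has camera coordinates R X + t. Camera axes: x right, y down, z forward; pixel columns grow to the right and rows downward; lengths in m; the calibration is good to about 2 mm. A picture is of the moment at which its call begins.
A pose or a line that the arm cannot do raises PlanningError and nothing moves.
- close_job(): hands the job in; it is judged then, once.
Trained networks look in the newest picture that a camera, given by its name, has taken for a name from the list of things; names that differ only in an ending like _2 or _b are one class to them, and where a whole thing is asked for, a point or a joint stands for the part that bears it (a point fixed in the world has none). Each returns a list of dicts, best first, with "conf" (0 to 1); they miss things now and then, are a little off and sometimes report something else, mostly with a low value. They report only what shows in the picture. A call takes as long as a camera call.
- spot_in(camera, query): "xy" ([column, row] in pixels, amid what is visible of it).
- silhouettes(camera, query): "region" (480x640 bool, what is visible of it) and "xy" ([column, row] in pixels, amid what is visible of it).
Readings, each from a call of its own:
- current_clock(): time.
- current_joint_pos(): joint angles.
- current_qvel(): joint speeds.
- current_joint_torque(): joint torques, N m.
- current_position(): TCP position.
- current_orientation(): TCP orientation.
- current_force(): force on the tool from outside, world axes, zero at the start.
- current_torque(): the same for the moment, N m.
- current_finger_gap(): finger opening in m.
- current_grip_force(): force on a finger pad.
Only numpy, scipy, OpenCV 4.12 (cv2) and the standard library are available. Lean on these libraries where they do the work, as an engineer would, in place of code of your own. Each camera call takes 0.05 s, during which the arm holds its last target. There are 200 camera calls.

TASK

Fit the loose brass locking ring to the push-button in the upturned controller body: set it level over the threaded barrel and screw it down clockwise, a little over one turn at most, until you feel the resistance rise and it sits snug on the spring washer. Finger-tight only, or the plastic cracks; do not lean on the body, leave everything else on the bench alone, and let go of the ring at the end.

Things in the scene. Friction and masses are not known exactly. Their poses are not given: they have to be found in the camera images.
- ring_center (a point): the centre of the loose brass locking ring, half-way up: knurled, round, 43 mm across, 14 mm high, bore 33.4 mm, about 80 g, lying flat on the bench the right way up; z is its axis. Inside are four short lugs that ride in the barrel's thread.
- barrel_top (a point): the centre of the top of the button's fixed, upright, black threaded barrel, on its axis (z up), 20.5 mm above the inner face of the panel. The top 5 mm taper from 24 to 17 mm across; the thread below is 31 mm over its crests, so the ring has about 1 mm of play all round.
- thread (a point): a point on the barrel's axis, 9 mm above the panel. Right-hand two-start thread: clockwise seen from above takes the ring down 12 mm per turn; 0.8 mm of axial play. A ring lowered level stands on the thread, lower face 8.5 to 15 mm above the panel as the thread happens to lie, stays there, and is snug after another 0.3 to 1.1 turn. Tight while tilted means cross-threaded: turn back, start again.
- seat (a point): a point on the axis, 5.2 mm above the panel, amid the steel wave spring washer, 46 mm across; its free top lies 3.7 to 6.7 mm above the panel, unknown beforehand (the gasket below differs). It gives 12 N per mm for 1.5 mm, then is flat and hard. Snug is 10 to 25 N of clamping; over 40 N cracks the plastic. Fingers gripping the ring with G newtons slip round it once it clamps with about 2 G.
- shell: the cream controller body, upside down, cover off, fast in a wooden cradle: an open tray 156 by 250 mm (its x by y). Origin on the panel's inner face (the tray's floor) under the barrel's axis, 42 mm above the bench. Walls 20 mm high stand 78 mm from the axis along x, 77 mm along -y; the stick mechanism, 22 mm high, begins 89 mm along +y. Clear and flat between. Gasket and washer belong to it.
- lamp: bystander, loose: a brass twist-lock bayonet lamp socket with a frosted glass bulb, 64 mm across, 114 mm high, upright; origin at the centre of its underside
- extractor: bystander, loose: a red anodized cartridge extraction tool, a flat two-pronged fork 157 mm long along its x, 44 mm wide, 10 mm high; origin under its middle
- footpad: bystander, loose: a black rubber foot pad block, 50 by 50 by 22 mm; origin at the centre of its underside
- spool: bystander, loose: an empty brass solder spool hub, upright, 52 mm across, 43 mm high; origin at the centre of its underside
- cartridge: bystander, loose: a grey game cartridge lying flat, 68 by 104 by 17 mm; origin at the centre of its underside
- driver: bystander, loose: a screwdriver with a blue handle, 180 mm long along its x, 26 mm high; origin under its middle

How it is judged:
By the outcome, as a careful person would: the job done as asked, in the order asked, and still so for the second after the job is handed in, with the robot touching nothing.
It also fails if it takes over 72 s, if anything falls off the work surface, if the arm or the gripper's body presses on something with over 40 N, if the wrist force passes 120 N, or if a joint passes its speed limit or range.

## Working session

There is one attempt and no reset: what is moved stays moved. The work goes in short steps, each a Python script; the robot and the scene stay as the last script left them, time stands still between calls to the robot, and variables do not carry over. Pictures are saved under pics/ and viewed, at most 10 in all, crops included, and the job is handed in when it is done.

```bash
mkdir -p pics; ls; cat > h.py <<'E'
import numpy as np, cv2
from bench import *
def rays(c,uv):
    K=c["intrinsics"]; d=(np.asarray(uv,float).reshape(-1,2)-[K[0][2],K[1][2]])/[K[0][0],K[1][1]]
    p=d.copy()
    for _ in range(10): p=d/(1+c["k1"]*(p**2).sum(1,keepdims=True))
    return np.c_[p,np.ones(len(p))]
def at_z(c,uv,z):
    r=rays(c,uv)@c["R"]; o=-np.array(c["R"]).T@c["t"]
    return o+r*((z-o[2])/r[:,2])[:,None]
def cloud(c,mask):
    v,u=np.nonzero(mask&(c["range_z"]>0)); r=rays(c,np.c_[u,v])*c["range_z"][v,u][:,None]
    return (r-c["t"])@c["R"]
E
python3 - <<'E'
from h import *
ims=[]
for n in ("scene","side"):
    c=capture(n); cv2.imwrite(f"pics/{n}0.png",c["image"])
    print(n,"cam at",(-np.array(c["R"]).T@c["t"]).round(3))
    for q in ("ring_center","barrel_top","shell","lamp","spool","footpad","cartridge","driver","extractor"):
        for s in silhouettes(n,q)[:2]:
            P=cloud(c,s["region"])
            print(q,round(s["conf"],2),np.round(s["xy"]),s["region"].sum(), P.min(0).round(3) if len(P) else '',P.max(0).round(3) if len(P) else '', np.median(P,0).round(3) if len(P) else '')
print(current_clock(),current_orientation())
E
```

```text
pics
scene cam at [ 1.197 -0.838  0.755]
ring_center 0.69 [234. 288.] 204 [ 0.42  -0.221 -0.006] [ 0.48  -0.164  0.013] [ 0.456 -0.197  0.004]
barrel_top 0.55 [340. 232.] 62 [0.559 0.113 0.041] [0.593 0.136 0.065] [0.582 0.124 0.055]
shell 0.59 [349. 236.] 3241 [ 0.45   0.045 -0.005] [0.679 0.415 0.064] [0.599 0.161 0.04 ]
shell 0.44 [392. 272.] 337 [ 0.702  0.094 -0.007] [0.846 0.153 0.009] [0.766 0.125 0.005]
lamp 0.66 [327. 306.] 913 [ 0.658 -0.173 -0.005] [ 0.757 -0.009  0.112] [ 0.734 -0.153  0.042]
spool 0.71 [190. 327.] 540 [ 0.472 -0.405 -0.005] [ 0.526 -0.349  0.044] [ 0.504 -0.381  0.038]
footpad 0.83 [153. 304.] 403 [ 0.288 -0.405 -0.007] [ 0.384 -0.337  0.022] [ 0.357 -0.376  0.018]
cartridge 0.57 [251. 364.] 1341 [ 0.637 -0.419 -0.005] [ 0.723 -0.312  0.019] [ 0.69  -0.372  0.014]
cartridge 0.17 [358. 195.] 187 [ 0.402  0.423 -0.004] [0.552 0.53  0.026] [0.453 0.452 0.015]
driver 0.65 [362. 197.] 201 [ 0.407  0.423 -0.007] [0.536 0.527 0.026] [0.454 0.454 0.014]
driver 0.37 [236. 285.] 156 [ 0.422 -0.221 -0.006] [ 0.48  -0.178  0.013] [ 0.456 -0.197  0.007]
extractor 0.8
[... 531 characters left out ...]
53 -0.007] [ 0.538 -0.346  0.048] [ 0.495 -0.368  0.032]
spool 0.61 [463. 172.] 392 [ 0.314 -0.425 -0.007] [ 0.388 -0.331  0.028] [ 0.348 -0.361  0.019]
footpad 0.85 [465. 174.] 345 [ 0.317 -0.402 -0.002] [ 0.383 -0.331  0.028] [ 0.348 -0.36   0.02 ]
cartridge 0.78 [357. 137.] 588 [ 0.645 -0.417 -0.005] [ 0.718 -0.303  0.024] [ 0.68  -0.35   0.016]
driver 0.63 [275. 411.] 651 [ 0.401  0.434 -0.   ] [0.552 0.528 0.03 ] [0.444 0.467 0.022]
extractor 0.97 [232. 238.] 491 [ 0.705  0.097 -0.009] [0.862 0.151 0.016] [0.774 0.135 0.007]
extractor 0.72 [288. 279.] 7437 [ 0.488  0.052 -0.003] [0.699 0.315 0.068] [0.571 0.193 0.042]
1.0 [ 9.83138702e-01  1.82861391e-01 -6.43741881e-06 -6.67326693e-05]
```

```bash
cat >> h.py <<'E'
from scipy.spatial.transform import Rotation as Ro
def q_yaw(y): return (Ro.from_euler('z',y)*Ro.from_euler('x',np.pi)).as_quat()
def joints(p,q6):
    """pointing-down joints at p with joint 6 at q6 (yaw = q1-q6+pi/2), checked"""
    yaw=np.arctan2(p[1],p[0])-q6+np.pi/2
    j=np.array(inverse_kinematics(p,q_yaw(yaw)),float)
    k=np.round((q6-j[5])/(2*np.pi)); j[5]+=2*np.pi*k
    assert abs(j[5]-q6)<.05,(j,q6)
    return j
E
python3 - <<'E'
from h import *
j=joints([.456,-.195,.22],-1.3); print(j); 
goto_joints(j); print(current_position(),current_clock())
c=capture("wrist"); cv2.imwrite("pics/w1.png",c["image"])
print("cam",(-np.array(c["R"]).T@c["t"]).round(3))
for s in silhouettes("wrist","ring_center")[:2]:
    P=cloud(c,s["region"]); (x,y),r=cv2.minEnclosingCircle(np.argwhere(s["region"])[:,::-1].astype(np.float32))
    top=P[P[:,2]>.011]
    print(s["conf"],s["xy"],x,y,r,at_z(c,[x,y],.010),P.min(0),P.max(0),len(top),(top.min(0)+top.max(0))/2)
for i in range(5): print(current_force(),current_torque()); sleep(.02)
E
```

```text
Traceback (most recent call last):
  File "h.py", line 21, in joints
    assert abs(j[5]-q6)<.05,(j,q6)
           ^^^^^^^^^^^^^^^^
AssertionError: (array([-0.54347515,  0.21158145,  1.73258702,  0.        ,  1.19742419,
       -1.43937764]), -1.3)
```

View pics/scene0.png

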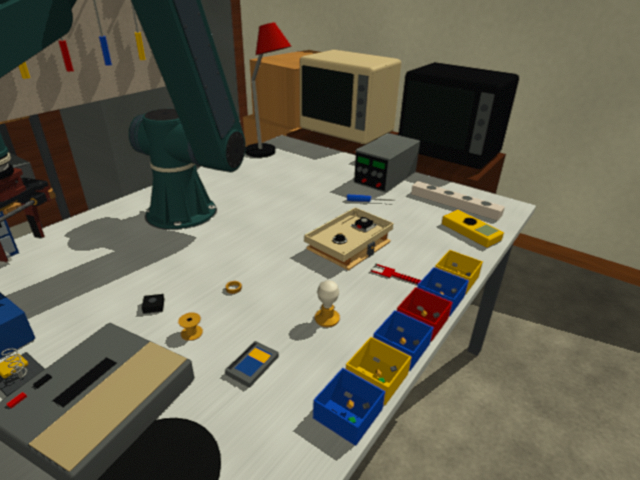

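The scene picture agrees with the networks: the ring lies at about (234,288), free of neighbours, and the barrel stands in the tray at about (340,236). The arm has a shoulder offset, so I'll correct the yaw from the IK result.

```bash
python3 - <<'E'
s=open('h.py').read(); i=s.index("def joints")
open('h.py','w').write(s[:i]+'''def joints(p,q6):
    """pointing-down joints at p with joint 6 at q6"""
    j=np.array(inverse_kinematics(p,q_yaw(np.arctan2(p[1],p[0])-q6+np.pi/2)),float); j[5]=q6
    return j
def yaw_now(): 
    x=Ro.from_quat(current_orientation()).as_matrix()[:,0]; return np.arctan2(x[1],x[0])
''')
E
python3 - <<'E'
from h import *
j=joints([.456,-.195,.22],-1.3); print(j); 
goto_joints(j); print(current_position(),yaw_now(),current_clock())
c=capture("wrist"); cv2.imwrite("pics/w1.png",c["image"])
print("cam",(-np.array(c["R"]).T@c["t"]).round(3))
for s in silhouettes("wrist","ring_center")[:2]:
    P=cloud(c,s["region"]); (x,y),r=cv2.minEnclosingCircle(np.argwhere(s["region"])[:,::-1].astype(np.float32))
    top=P[P[:,2]>.011]
    print(s["conf"],s["xy"],x,y,r,at_z(c,[x,y],.010),P.min(0),P.max(0),len(top),(top.min(0)+top.max(0))/2)
for i in range(5): print(current_force(),current_torque()); sleep(.02)
E
```

```text
[-0.54347515  0.21158145  1.73258702  0.          1.19742419 -1.3       ]
[ 0.45606637 -0.19575846  0.22008195] 2.3259292897842374 2.6083
cam [ 0.404 -0.14   0.382]
0.84 [307.8, 219.2] 316.1078186035156 210.47105407714844 23.239662170410156 [[ 0.45685558 -0.19588715  0.01      ]] [ 0.43589209 -0.21964438 -0.00139196] [ 0.47994224 -0.17436665  0.01580709] 653 [ 0.4574484  -0.19602378  0.01344731]
[ 0.08424316 -0.16892082  0.23975679] [-0.03111775 -0.09920674  0.02609038]
[-0.04060564 -0.04442143 -0.83974024] [ 0.04434592 -0.07799683  0.00253463]
[-0.01013426  0.95471904  0.75022873] [-0.03375313 -0.14024677 -0.01446806]
[ 0.01085534  0.38795841 -0.28120417] [-0.02094365 -0.0926438  -0.0099599 ]
[-0.39622058  0.11174496 -0.00938147] [ 0.02233235 -0.09751467  0.01926793]
```

View pics/w1.png

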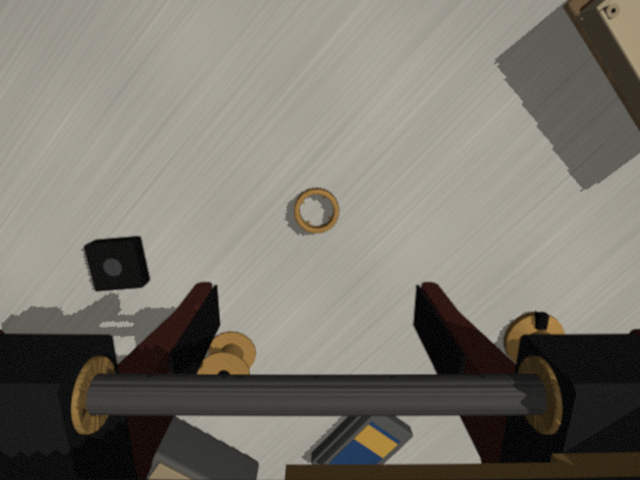

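The ring shows at (316,210), alone between the open fingers, at (0.457,-0.196) with its top at 14 mm, as it should be. I'll squeeze it in two perpendicular directions to centre it on the tool, then lift it.

```bash
python3 - <<'E'
from h import *
p=[.457,-.196]
goto_joints(joints([*p,.04],-1.3))
servo_line([*p,.003],rate=.08)
move_gripper(.035); print(current_finger_gap(),current_grip_force())
move_gripper(.056)
j=np.array(current_joint_pos()); j[5]-=np.pi/2; goto_joints(j)
print(current_position())
move_gripper(.035); print(current_finger_gap(),current_grip_force())
servo_line([*p,.12],rate=.2)
print(current_finger_gap(),current_grip_force(),current_position(),current_clock())
j=joints([.52,.08,.25],-1.3); goto_joints(j); print(current_clock())
c=capture("wrist"); cv2.imwrite("pics/w2.png",c["image"])
print("cam",(-np.array(c["R"]).T@c["t"]).round(3))
for q in("barrel_top","seat","thread","ring_center"):
  for s in silhouettes("wrist",q)[:2]:
    P=cloud(c,s["region"]); (x,y),r=cv2.minEnclosingCircle(np.argwhere(s["region"])[:,::-1].astype(np.float32))
    print(q,s["conf"],s["xy"],x,y,r,at_z(c,s["xy"],.0625),P.min(0),P.max(0),np.median(P,0))
print(spot_in("wrist","barrel_top"))
E
```

```text
0.04234289576779866 30.000054594129324
[ 0.45703124 -0.19599206  0.00298112]
0.041424998127342086 29.999866392463446
0.041657023863245046 29.999832417815924 [ 0.456417   -0.19565953  0.11938065] 7.9083
9.3083
cam [0.446 0.098 0.411]
barrel_top 0.87 [385.5, 257.5] 384.8649597167969 259.6532897949219 16.945905685424805 [[0.57420755 0.13213567 0.0625    ]] [0.56421051 0.11668566 0.0440641 ] [0.59890306 0.14720851 0.0694958 ] [0.57681457 0.13152859 0.05845854]
seat 0.7 [453.1, 232.0] 441.8883056640625 239.0296630859375 157.09335327148438 [[0.56540229 0.19704395 0.0625    ]] [ 0.48994421  0.04643225 -0.00152108] [0.71176003 0.34713307 0.25833445] [0.56772374 0.19957326 0.04229442]
seat 0.23 [316.5, 332.7] 316.7547607421875 309.31341552734375 52.10731887817383 [[0.63402287 0.05074454 0.0625    ]] [ 0.49820469 -0.00982746 -0.00257617] [0.70441179 0.10548195 0.26189071] [0.52220036 0.07929278 0.25866554]
thread 0.76 [382.6, 258.3] 384.8649597167969 259.6532897949219 16.945905685424805 [[0.57431045 0.12936185 0.0625    ]] [0.56421051 0.11689534 0.0440641 ] [0.59689739 0.14720851 0.0694958 ] [0.57669646 0.13154752 0.05858071]
thread 0.42 [315.8, 334.2] 316.7020263671875 309.3069152832031 51.234031677246094 [[0.63545598 0.04966796 0.0625    ]] [ 0.49820469  0.00817223 -0.00242199] [0.70349944 0.100791   0.26189071] [0.52129296 0.07979255 0.25879736]
ring_center 0.66 [315.6, 334.5] 316.6278991699219 308.5726623535156 51.083377838134766 [[0.63572846 0.04939494 0.0625    ]] [ 0.49820469  0.00496057 -0.00242199] [0.7018844  0.10157917 0.26189071] [0.52067579 0.07979255 0.25881011]
[{'xy': [382.9, 257.0], 'conf': 0.71}]
```

View pics/w2.png

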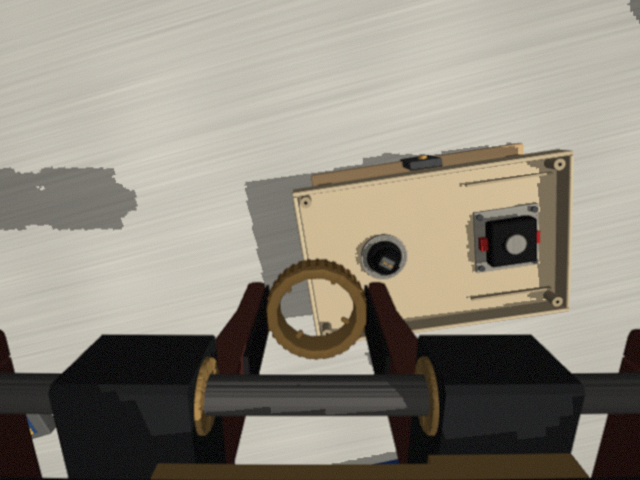

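The ring is held level between the pads (centre about (316,308)). The barrel stands clear at (384,258), inside the grey washer. I'll take one closer look with the camera straight above the barrel.

```bash
python3 - <<'E'
from h import *
goto_joints(joints([.650,.114,.20],-1.3)); print(current_clock(),current_position(),yaw_now())
c=capture("wrist"); cv2.imwrite("pics/w3.png",c["image"])
print("cam",(-np.array(c["R"]).T@c["t"]).round(3))
for q in("barrel_top",):
  for s in silhouettes("wrist",q)[:1]:
    P=cloud(c,s["region"]); (x,y),r=cv2.minEnclosingCircle(np.argwhere(s["region"])[:,::-1].astype(np.float32))
    print(q,s["conf"],s["xy"],x,y,r,at_z(c,[x,y],.055),P.min(0),P.max(0),np.median(P,0))
    T=P[P[:,2]>.059]; print(len(T),T.mean(0),(T.min(0)+T.max(0))/2)
v,u=0,0
s=silhouettes("wrist","ring_center")[0]; m=s["region"]; print(s["conf"])
P=cloud(c,m); (x,y),r=cv2.minEnclosingCircle(np.argwhere(m)[:,::-1].astype(np.float32)); print(x,y,r,at_z(c,[x,y],.211))
T=P[P[:,2]>.205]; print(T.mean(0),(T.min(0)+T.max(0))/2,np.percentile(P[:,2],[5,50,95]))
A=np.c_[T[:,:2]-T[:,:2].mean(0),np.ones(len(T))]; print("tilt",np.linalg.lstsq(A,T[:,2],rcond=None)[0])
cv2.imwrite("pics/w3c.png",cv2.resize(c["image"][120:400,180:480],None,fx=2,fy=2))
E
```

```text
10.2333 [0.64928885 0.1138669  0.19934036] 2.9398813267877406
cam [0.575 0.129 0.361]
barrel_top 0.61 [317.6, 132.2] 322.5 132.406982421875 21.874935150146484 [[0.57918126 0.13306421 0.055     ]] [0.56314765 0.11724063 0.0430785 ] [0.59603452 0.14706718 0.06892598] [0.57907248 0.13244177 0.05926326]
697 [0.57944939 0.13209193 0.06208875] [0.57917649 0.13225659 0.06396439]
0.84
316.7096252441406 309.5852355957031 51.50876235961914 [[0.64664269 0.11477438 0.211     ]]
[0.64847636 0.11427145 0.20928748] [0.6500218  0.11399368 0.20866257] [0.1990692  0.20917572 0.21078932]
tilt [-0.00332158  0.00066109  0.20928748]
```

View pics/w3c.png

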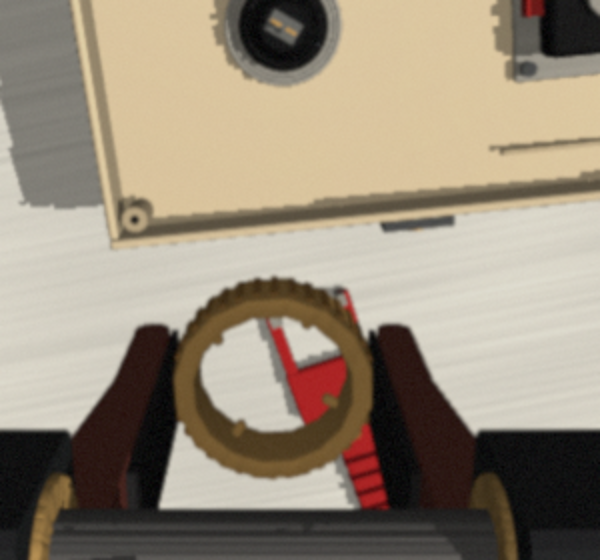

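The barrel is centred at (284,28) in the crop (full-frame (322,132)), which is (0.579,0.132) with its top at about 62 mm. The ring is level and centred on the TCP. I'll lower it now.

```bash
cat >> h.py <<'E'
def ft(n=12):
    a=[]
    for _ in range(n): a.append(np.r_[current_force(),current_torque()]); sleep(.01)
    return np.mean(a,0)
E
python3 - <<'E'
from h import *
p=[.579,.1323]
goto_joints(joints([*p,.12],-2.85)); servo_line([*p,.075],rate=.1); sleep(.2)
b=ft(25); np.save("bias.npy",b); print(b.round(2),current_position(),current_joint_pos()[5],yaw_now())
h=servo_line([*p,.048],rate=.015,contact_N=3); sleep(.2)
print(h,current_position(),(ft()-b).round(2),current_finger_gap(),current_clock())
c=capture("side"); m=c["image"][180:340,200:400]; cv2.imwrite("pics/s4.png",cv2.resize(m,None,fx=4,fy=3.75,interpolation=2)[:600])
E
```

```text
[-0.04 -0.03 -0.78  0.1  -0.07  0.01] [0.57924257 0.1323441  0.07537431] -2.8499849660963603 -1.753989458377397
True [0.57896811 0.13231833 0.05602953] [-0.14 -0.02  6.18  0.01  0.02 -0.  ] 0.042060674014173016 14.2667
```

View pics/s4.png

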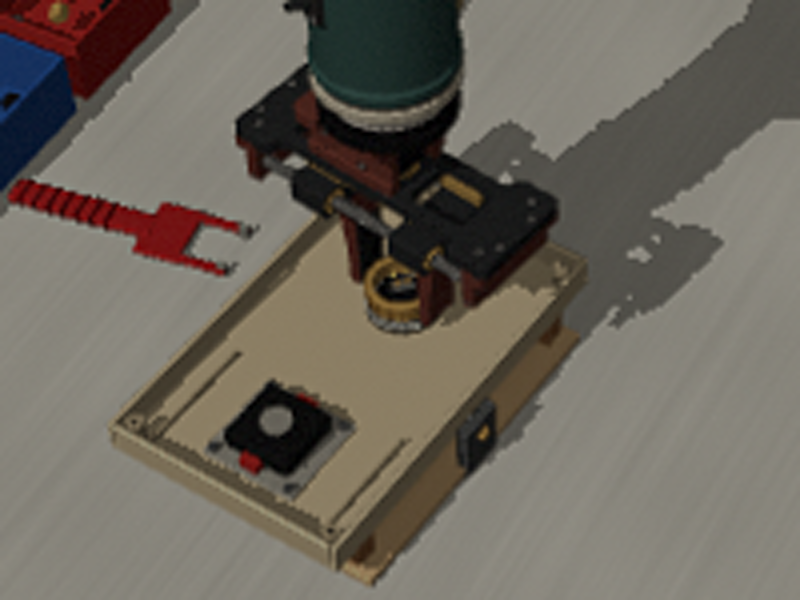

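The side view shows the ring sitting level over the barrel (about (393,297) in the crop). Its lower face is 11 mm above the panel with no side force, so it is standing on the thread. Next I'll lift to the upper flank (light pull) and screw clockwise in small steps, watching force and torque.

```bash
cat > screw.py <<'E'
from h import *
import json
P=[.579,.1323]
class S:
    def __init__(s,b,z,yaw): s.b,s.z,s.yaw=b,z,yaw
    def go(s): servo_line([*P,s.z],q_yaw(s.yaw),rate=.05); 
    def read(s,n=10): return ft(n)-s.b
def save(s): json.dump([list(s.b),s.z,s.yaw],open("st.json","w"))
def load(): b,z,y=json.load(open("st.json")); return S(np.array(b),z,y)
E
python3 - <<'E'
from screw import *
s=S(np.load("bias.npy"),current_position()[2],yaw_now())
for i in range(12):
    f=s.read(); print("up",round(s.z,5),f.round(2)[[0,1,2,5]])
    if f[2]<-1.5: break
    s.z+=.0002; s.go()
for i in range(14):
    t=current_clock(); s.yaw-=np.radians(8); s.z-=.012*8/360; s.go(); f=s.read()
    s.z+=np.clip((f[2]+1.5)*2e-5,-1e-4,1e-4)
    print(i,round(s.z,5),f.round(2),round(current_clock()-t,2))
    if abs(f[2])>8 or abs(f[5])>.12: break
save(s); print(current_clock(),current_finger_gap(),current_joint_pos()[5])
E
```

```text
up 0.056 [ 0.07 -0.    6.06  0.01]
up 0.0562 [ 0.53  0.01  2.77 -0.  ]
up 0.0564 [ 0.55 -0.17  1.67  0.  ]
up 0.0566 [ 0.46 -0.2   0.56 -0.03]
up 0.0568 [ 0.14  0.15 -0.   -0.02]
up 0.057 [ 0.03 -0.19 -0.04  0.  ]
up 0.0572 [-0.11 -0.09 -0.04 -0.01]
up 0.0574 [-0.17  0.07  0.1  -0.01]
up 0.0576 [ 0.02 -0.21  0.01 -0.01]
up 0.0578 [ 0.14 -0.23 -0.2  -0.03]
up 0.058 [ 0.22  0.41 -0.47  0.01]
up 0.0582 [ 0.11  0.15 -0.02 -0.02]
0 0.05817 [-0.11 -0.07  0.25  0.01  0.   -0.  ] 0.38
1 0.05793 [ 0.44  0.16 -0.07  0.01 -0.01 -0.03] 0.38
2 0.0577 [ 0.   -0.01  0.1   0.   -0.03  0.01] 0.38
3 0.05746 [ 0.2   0.26 -0.17 -0.01 -0.04 -0.  ] 0.38
4 0.05722 [-0.04  0.09  0.2  -0.   -0.04 -0.01] 0.38
5 0.05699 [ 0.09  0.2  -0.13 -0.   -0.05  0.  ] 0.38
6 0.05675 [-0.11 -0.11  0.26 -0.03 -0.06 -0.  ] 0.38
7 0.05651 [-0.02 -0.31 -0.12 -0.02 -0.06 -0.02] 0.38
8 0.05628 [-0.07 -0.   -0.02 -0.04 -0.07 -0.  ] 0.38
9 0.05604 [-0.17 -0.14 -0.14 -0.06 -0.07  0.  ] 0.38
10 0.05574 [-0.2   0.77 -3.11  0.12 -0.    0.01] 0.38
11 0.0554 [-0.13  0.23 -5.37 -0.05  0.   -0.02] 0.38
12 0.05503 [-0.25  0.33 -6.59 -0.    0.01 -0.02] 0.38
13 0.05466 [ 0.26  0.8  -8.07  0.09 -0.17 -0.02] 0.38
23.5667 0.0418601898074591 -0.8992011271024574
```

```bash
python3 - <<'E'
from screw import *
s=load(); print(current_position(),yaw_now(),s.yaw)
for i in range(14):
    f=s.read(); print("dn",round(s.z,5),f.round(2),current_position()[2].round(5))
    if f[2]>1.5: break
    s.z-=.0002; s.go()
save(s); print(current_clock())
c=capture("side"); m=c["image"][220:280,270:350]; cv2.imwrite("pics/s5.png",cv2.resize(m,None,fx=8,fy=8,interpolation=2))
E
```

```text
[0.57899083 0.13245635 0.05464396] 2.578295988454665 -3.7088510917152315
dn 0.05466 [ 0.24  1.08 -8.21  0.13 -0.16 -0.02] 0.05468
dn 0.05446 [-0.32  1.31 -6.43  0.19 -0.08 -0.02] 0.05455
dn 0.05426 [-0.65  1.98 -4.57  0.22 -0.01 -0.01] 0.05443
dn 0.05406 [-0.8   1.1  -2.96  0.16  0.02 -0.  ] 0.05425
dn 0.05386 [-0.    0.09 -1.32 -0.05 -0.02 -0.  ] 0.05406
dn 0.05366 [ 0.06 -0.01 -0.1  -0.11 -0.08 -0.01] 0.05383
dn 0.05346 [ 0.19 -0.23  0.13 -0.1  -0.05  0.  ] 0.05348
dn 0.05326 [ 0.    0.12 -0.04 -0.1  -0.07  0.02] 0.05322
dn 0.05306 [ 0.32  0.1   0.19 -0.08 -0.08 -0.01] 0.05304
dn 0.05286 [-0.12  0.2   0.21 -0.08 -0.07  0.01] 0.05288
dn 0.05266 [-0.23  0.12  1.11 -0.09 -0.04 -0.02] 0.05273
dn 0.05246 [-0.3  -0.38  2.55 -0.11  0.02  0.  ] 0.05259
27.3167
```

View pics/s5.png

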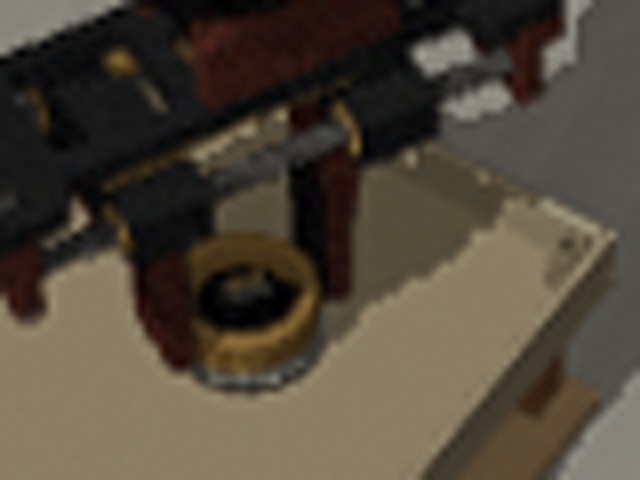

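The ring looks level. The force-free band (52.8 to 53.7 mm) matches the 0.8 mm thread play, and the stand height fell 3.9 mm over 112°, where 3.7 mm is expected, so it is properly threaded. I'll screw on in the middle of the play until the washer pushes up.

```bash
python3 - <<'E'
from screw import *
s=load(); s.z=.0532; s.go(); sleep(.1); f0=s.read(15); y0=s.yaw; print(f0.round(2))
for i in range(22):
    s.yaw-=np.radians(8); s.z-=.012*8/360; s.go(); f=s.read(8)
    print(i,round(s.z,5),current_position()[2].round(5),f.round(2))
    if abs(f[2])>2 or abs(f[5])>.08: break
save(s); print(current_clock(),current_joint_pos()[5],np.degrees(y0-s.yaw),(ft(15)-s.b).round(3))
E
```

```text
[ 0.04 -0.09  0.07 -0.09 -0.07 -0.  ]
0 0.05293 0.05292 [ 0.16  0.07  0.09 -0.09 -0.05 -0.01]
1 0.05267 0.05269 [ 0.11 -0.11 -0.17 -0.09 -0.06 -0.  ]
2 0.0524 0.05239 [ 0.08  0.08  0.   -0.12 -0.05 -0.01]
3 0.05213 0.05215 [-0.05 -0.02  0.18 -0.11 -0.04 -0.  ]
4 0.05187 0.05189 [ 0.14 -0.35 -0.01 -0.13 -0.03  0.02]
5 0.0516 0.05161 [ 0.06  0.27  0.12 -0.15 -0.03 -0.02]
6 0.05133 0.05134 [ 0.09 -0.18 -0.07 -0.14 -0.02 -0.02]
7 0.05107 0.05107 [-0.16  0.06  0.05 -0.13  0.01 -0.01]
8 0.0508 0.05083 [ 0.18  0.02 -0.1  -0.14  0.03  0.  ]
9 0.05053 0.05052 [ 0.12 -0.33  0.24 -0.14  0.02 -0.  ]
10 0.05027 0.05028 [-0.12 -0.05  0.13 -0.13  0.03  0.01]
11 0.05 0.05001 [ 0.06 -0.31  0.1  -0.11  0.05 -0.  ]
12 0.04973 0.04983 [-0.05 -0.31  0.73 -0.13  0.05 -0.01]
13 0.04947 0.04968 [-0.14 -0.03  2.7  -0.11  0.08 -0.03]
32.8583 1.0552278199149385 112.00000000000013 [ 0.005  0.211  2.741 -0.104  0.048 -0.009]
```

```bash
python3 - <<'E'
from screw import *
s=load(); s.z=.0499; s.go(); sleep(.1); print(s.read(15).round(3),current_position()[2])
for i in range(6):
    s.yaw-=np.radians(6); s.z-=.012*6/360; s.go(); f=s.read(15)
    print(i,round(s.z,5),current_position()[2].round(5),f.round(3))
    if abs(f[2])>9 or abs(f[5])>.16: break
save(s); print(current_clock(),current_joint_pos()[5])
E
```

```text
[ 0.285 -0.148  1.06  -0.102  0.021  0.008] 0.04982864818241083
0 0.0497 0.04973 [-0.303 -0.12   1.88  -0.123  0.101 -0.011]
1 0.0495 0.04962 [-0.085 -0.063  2.717 -0.1    0.091 -0.033]
2 0.0493 0.04947 [-0.183 -0.17   4.222 -0.119  0.093 -0.052]
3 0.0491 0.04933 [-0.265 -0.056  5.951 -0.154  0.097 -0.094]
4 0.0489 0.04917 [-0.209 -0.384  6.607 -0.164  0.12  -0.109]
5 0.0487 0.04909 [-0.173 -0.43   7.302 -0.178  0.138 -0.1  ]
35.7583 1.6841775634220961
```

```bash
python3 - <<'E'
from screw import *
s=load()
for i in range(8):
    f=s.read(12); print("up",round(s.z,5),current_position()[2].round(5),f.round(3)[[2,3,4,5]])
    if f[2]<.8: break
    s.z+=np.clip(f[2]*6e-5,1e-4,3e-4); s.go()
s.yaw-=np.radians(3); s.z-=.0001; s.go(); f=s.read(25)
print("turn 3",current_position()[2].round(5),f.round(3))
save(s); print(current_clock(),current_joint_pos()[5])
E
```

```text
up 0.0487 0.04908 [ 7.569 -0.182  0.144 -0.12 ]
up 0.049 0.04917 [ 6.104 -0.174  0.008 -0.053]
up 0.0493 0.04928 [ 3.386 -0.187 -0.206 -0.054]
up 0.0495 0.04939 [ 0.596 -0.224 -0.439 -0.035]
turn 3 0.04931 [ 2.86  -0.317  0.022 -0.122 -0.414 -0.074]
37.3667 1.739542690499507
```

Unloading shows some strain in the grip, so I'll release to relax the ring, then regrip and measure the turning torque clean.

```bash
python3 - <<'E'
from screw import *
s=load()
move_gripper(.056); s.z=.0495; s.go(); sleep(.2); s.b=ft(25); print("bias",s.b.round(3))
move_gripper(.035); sleep(.1); f=s.read(20); print("grip",f.round(3),current_finger_gap(),current_position()[2])
for i in range(5):
    s.yaw-=np.radians(3); s.z-=.0001; s.go(); f=s.read(15)
    print(i,round(s.z,5),current_position()[2].round(5),f.round(3))
    if abs(f[5])>.135: break
save(s); print(current_clock(),current_joint_pos()[5],np.degrees(yaw_now()-s.yaw)%360)
E
```

```text
bias [-0.021 -0.212  0.045  0.044  0.024  0.006]
grip [ 0.096  0.522 -0.125  0.038 -0.02   0.06 ] 0.04168577872533198 0.04952990888569587
0 0.0494 0.04942 [ 0.395 -0.142 -0.252 -0.073 -0.03  -0.068]
1 0.0493 0.04932 [ 0.368 -0.798  0.107 -0.2   -0.073 -0.069]
2 0.0492 0.0493 [-0.272 -1.27   1.258 -0.281 -0.013 -0.061]
3 0.0491 0.04918 [-0.088 -1.591  2.046 -0.33   0.013 -0.039]
4 0.049 0.04907 [-0.238 -1.786  2.847 -0.316  0.044 -0.027]
41.0083 2.000736029984156 0.07633538026959741
```

Torque flattened out, so I want to know whether the ring still turns with the fingers. The lugs seen in the wrist camera frame, compared with the earlier wrist picture, will show it.

```bash
python3 - <<'E'
from h import *
print(current_force(),current_grip_force(),current_finger_gap())
c=capture("wrist"); cv2.imwrite("pics/w6.png",c["image"])
a=cv2.imread("pics/w3.png")[250:370,250:380]; b=c["image"][250:370,250:380]
f=lambda m: cv2.convertScaleAbs(cv2.resize(m,(400,370),interpolation=2),alpha=1.6)
cv2.imwrite("pics/cmp.png",np.hstack([f(a),f(b)]))
E
```

```text
[-0.68691387 -2.31484542  3.122275  ] 30.000396128743887 0.041863184680428225
```

View pics/cmp.png

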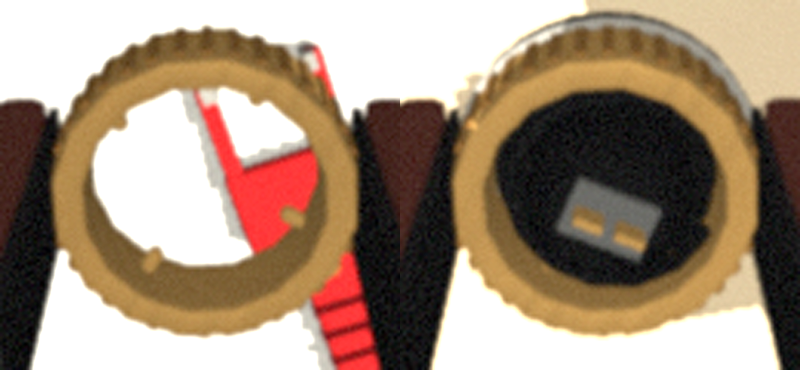

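Lugs at (292,215) before and (705,235) now sit at about the same angle in the tool frame, so the ring follows the fingers without slipping. I'll regrip relaxed and test the clamping by a gentle push: the slope stays stiff until the push exceeds the clamping.

```bash
python3 - <<'E'
from screw import *
s=load()
move_gripper(.056); sleep(.15); s.b=ft(25)
move_gripper(.035); sleep(.1); f=s.read(20); print("grip",f.round(3),current_position()[2])
z0=s.z
for i in range(9):
    s.z-=.00015; s.go(); f=s.read(10); print("push",round(s.z-z0,5),round(current_position()[2]-z0,5),f.round(3)[[0,1,2,5]])
    if f[2]>10: break
s.z=z0; s.go(); print("back",s.read(15).round(3)[[0,1,2,5]],current_clock())
for i in range(2):
    s.yaw-=np.radians(2); s.z-=.012*2/360; s.go(); f=s.read(15); print("turn",f.round(3),current_position()[2]-z0)
    if abs(f[5])>.14: break
save(s); print(current_clock())
E
```

```text
grip [-0.064 -0.387  0.225 -0.074 -0.004  0.067] 0.0490050785574962
push -0.00015 -3e-05 [-0.071 -0.605  1.806  0.071]
push -0.0003 -0.00014 [-1.286 -0.636  3.839  0.064]
push -0.00045 -0.00018 [-1.699 -1.061  5.815  0.072]
push -0.0006 -0.00024 [-1.733 -1.042  6.929  0.064]
push -0.00075 -0.00027 [-1.854 -1.35   7.695  0.073]
push -0.0009 -0.0003 [-2.218 -1.377  8.558  0.066]
push -0.00105 -0.00035 [-2.476 -1.335  9.814  0.059]
push -0.0012 -0.00041 [-2.973 -0.969 10.741  0.081]
back [-0.639 -1.056  2.718  0.08 ] 45.5667
turn [-0.314 -0.605  2.172 -0.171  0.045  0.035] -0.00010984537938830974
turn [ 0.344 -1.058  1.18  -0.168 -0.015  0.047] -0.00015466078606614364
46.3167
```

The slope breaks at about 6 N, so the clamping is still below snug. I'll turn about 14° more and repeat the test.

```bash
cat > step.py <<'E'
import sys
from screw import *
n=int(sys.argv[1]); s=load()
for i in range(n):
    s.yaw-=np.radians(3.5); s.z-=.012*3.5/360; s.go(); f=s.read(12); print("turn",f.round(3),current_position()[2].round(5))
    s.z+=np.clip((f[2])*4e-5,-1e-4,1e-4)
    if abs(f[5])>.2: break
move_gripper(.056); s.go(); sleep(.15); s.b=ft(20)
move_gripper(.035); sleep(.1); f=s.read(15); print("grip",f.round(3),current_position()[2])
z0=s.z
for i in range(9):
    s.z-=.00015; s.go(); f=s.read(8); print("push",round(s.z-z0,5),round(current_position()[2]-z0,5),f.round(3)[[0,1,2,5]])
    if f[2]>12: break
s.z=z0; s.go(); print("back",s.read(8).round(3)[[0,1,2,5]],current_clock(),current_joint_pos()[5])
save(s)
E
python3 step.py 4
```

```text
turn [ 0.29  -1.241  1.52  -0.206 -0.029 -0.047] 0.04877
turn [ 0.455 -1.311  0.846 -0.212 -0.101 -0.012] 0.04868
turn [ 0.889 -2.157  0.456 -0.313 -0.162 -0.009] 0.04857
turn [ 0.747 -2.577  0.724 -0.411 -0.155 -0.023] 0.04854
grip [-0.232 -0.714  0.067 -0.085  0.037  0.088] 0.048524523337577286
push -0.00015 -5e-05 [-0.614 -0.638  1.936  0.064]
push -0.0003 -0.00015 [-1.45  -1.156  4.47   0.095]
push -0.00045 -0.00016 [-2.297 -1.544  6.546  0.087]
push -0.0006 -0.00017 [-2.62  -1.618  7.415  0.083]
push -0.00075 -0.00016 [-3.024 -1.611  8.504  0.083]
push -0.0009 -0.00021 [-3.09  -1.691 10.059  0.085]
push -0.00105 -0.0002 [-3.651 -1.909 10.814  0.074]
push -0.0012 -0.00022 [-3.703 -2.09  12.108  0.09 ]
back [-1.327 -1.505  3.045  0.105] 52.2 2.316244026616283
```

Now it is stiff beyond 12 N (actual travel 0.22 mm against 0.41 mm before). Before deciding, I'll check again that the ring has turned with the fingers, with the lug region brightened.

```bash
python3 - <<'E'
from h import *
c=capture("wrist"); cv2.imwrite("pics/w7.png",c["image"])
f=lambda m: (255*(cv2.resize(m[255:365,260:375],(400,300 if 0 else 383),interpolation=cv2.INTER_CUBIC)/255.)**.5).astype(np.uint8)
i3,i6=cv2.imread("pics/w3.png"),cv2.imread("pics/w6.png")
cv2.imwrite("pics/cmp2.png",cv2.resize(np.hstack([f(i3),f(i6),f(c["image"])]),(800,256)))
# lock pattern of knurl+lugs: polar unwrap about ring top centre and correlate
E
```

```text
(no output)
```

View pics/cmp2.png

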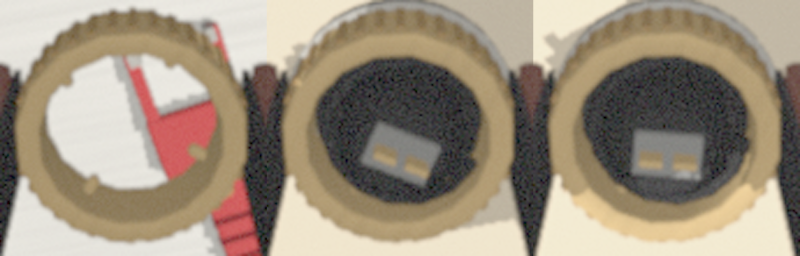

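```bash
cat > flow.py <<'E'
from screw import *
def patch(im): return np.float32(cv2.cvtColor(im,cv2.COLOR_BGR2GRAY)[256:274,292:344])
def cmp(a,b):  # horizontal shift of far-side knurl (58 px radius: 1 px ~ 1.1 deg)
    return np.round(cv2.phaseCorrelate(patch(a),patch(b),cv2.createHanningWindow((52,18),cv2.CV_32F)),2)
E
python3 - <<'E'
from flow import *
s=load(); ims=[capture("wrist")["image"]]; T=[s.read(12)]
for i in range(2):
    s.yaw-=np.radians(3); s.z-=.0001; s.go(); T.append(s.read(15)); ims.append(capture("wrist")["image"])
for i,(a,b) in enumerate(zip(ims,ims[1:])): print(cmp(a,b),T[i+1].round(3))
print("w7->now0",cmp(cv2.imread("pics/w7.png"),ims[0]),"T0",T[0].round(3),"0->2",cmp(ims[0],ims[2]))
save(s); np.save("im.npy",ims); print(current_clock())
P=[patch(i) for i in ims]; print([float(abs(P[0]-p).mean()) for p in P], float(abs(patch(cv2.imread("pics/w7.png"))-P[0]).mean()))
E
```

```text
Traceback (most recent call last):
  File "flow.py", line 4, in cmp
    return np.round(cv2.phaseCorrelate(patch(a),patch(b),cv2.createHanningWindow((52,18),cv2.CV_32F)),2)
           ~~~~~~~~^^^^^^^^^^^^^^^^^^^^^^^^^^^^^^^^^^^^^^^^^^^^^^^^^^^^^^^^^^^^^^^^^^^^^^^^^^^^^^^^^^^^^
ValueError: setting an array element with a sequence. The requested array has an inhomogeneous shape after 1 dimensions. The detected shape was (2,) + inhomogeneous part.
```

```bash
sed -i 's/return np.round(\(.*\),2)$/return \1/' flow.py; python3 - <<'E'
from flow import *
s=load(); s.yaw-=np.radians(6); s.z-=.0002; save(s)
a=cv2.imread("pics/w7.png"); b=capture("wrist")["image"]; cv2.imwrite("pics/w8.png",b)
print(cmp(a,b),abs(patch(a)-patch(b)).mean(),s.read(20).round(3),current_clock())
# shift of the barrel terminals for comparison, and knurl at the near side
t=lambda m,y0,y1,x0,x1:np.float32(cv2.cvtColor(m,cv2.COLOR_BGR2GRAY)[y0:y1,x0:x1])
for n,w in dict(far=(256,274,292,344),near=(345,364,295,340),barrel=(295,340,295,340)).items():
    A,B=t(a,*w),t(b,*w)
    best=[(np.corrcoef(A[:,8:-8].ravel(),B[:,8+d:B.shape[1]-8+d].ravel())[0,1].round(3),d) for d in range(-8,9)]
    print(n,[x for x,_ in best])
E
```

```text
((-0.1315370686111592, -0.12634535675603864), 0.9765194728050703) 4.299145 [-1.756 -1.993  4.039 -0.359  0.288  0.062] 53.4667
far [np.float64(0.682), np.float64(0.699), np.float64(0.706), np.float64(0.722), np.float64(0.759), np.float64(0.824), np.float64(0.898), np.float64(0.961), np.float64(0.987), np.float64(0.966), np.float64(0.914), np.float64(0.849), np.float64(0.792), np.float64(0.756), np.float64(0.743), np.float64(0.737), np.float64(0.718)]
near [np.float64(0.928), np.float64(0.941), np.float64(0.952), np.float64(0.963), np.float64(0.973), np.float64(0.982), np.float64(0.99), np.float64(0.996), np.float64(0.999), np.float64(0.998), np.float64(0.992), np.float64(0.983), np.float64(0.971), np.float64(0.957), np.float64(0.942), np.float64(0.925), np.float64(0.909)]
barrel [np.float64(0.711), np.float64(0.744), np.float64(0.778), np.float64(0.811), np.float64(0.841), np.float64(0.869), np.float64(0.893), np.float64(0.911), np.float64(0.915), np.float64(0.911), np.float64(0.899), np.float64(0.874), np.float64(0.843), np.float64(0.811), np.float64(0.775), np.float64(0.739), np.float64(0.703)]
```

The knurl pattern stays fixed in the tool frame (−0.1 px, where slipping would show about 5 px), so the ring follows the fingers. Next I'll check whether it holds when released, by comparing knurl images around opening and closing.

```bash
python3 - <<'E'
from flow import *
s=load(); a=cv2.imread("pics/w8.png")
move_gripper(.056); sleep(.1); b=capture("wrist")["image"]; s.b=ft(20); print("open",cmp(a,b))
move_gripper(.035); sleep(.1); c=capture("wrist")["image"]; f=s.read(15); print("closed",cmp(b,c),f.round(3))
for n,i in(("o",b),("c",c)): cv2.imwrite(f"pics/w9{n}.png",i)
print("w6->w7",cmp(cv2.imread("pics/w6.png"),cv2.imread("pics/w7.png")))
z0=s.z
for i in range(8):
    s.z-=.00015; s.go(); f=s.read(8); print("push",round(current_position()[2]-z0,5),f.round(3)[[0,1,2,5]])
    if f[2]>13: break
s.z=z0; s.go(); print("back",s.read(8).round(3)[[0,1,2,5]],current_clock(),current_joint_pos()[5]); save(s)
E
```

```text
open ((-0.22931678818343215, -0.0006675282176651365), 0.9069245886900787)
closed ((0.10195228901195819, -0.19409273171901553), 0.9521849135803097) [-0.417 -0.068  0.366 -0.074  0.038  0.064]
w6->w7 ((0.37788115948842105, 0.07001064226793119), 0.8333270034672301)
push -1e-05 [-0.786 -0.509  2.208  0.052]
push -3e-05 [-1.813 -0.653  5.315  0.049]
push -7e-05 [-2.233 -0.593  6.208  0.053]
push -8e-05 [-2.181 -0.785  7.676  0.058]
push -8e-05 [-2.673 -0.737  8.899  0.079]
push -0.0001 [-2.874 -0.712  9.573  0.064]
push -0.00011 [-3.123 -1.188 10.737  0.082]
push -0.00013 [-3.942 -1.162 12.206  0.051]
back [-1.206 -0.876  3.048  0.066] 57.75 2.420961695020049
```

```bash
python3 - <<'E'
from flow import *
for n in("w3","w6","w7","w8"):
    g=np.float32(cv2.cvtColor(cv2.imread(f"pics/{n}.png"),cv2.COLOR_BGR2GRAY))
    # far-side profile along arcs, centre of ring top ~ (317,307), vary radius
    best=None
    for cy in (305,308,311):
      for R in np.arange(44,56,1.):
        th=np.radians(np.arange(-50,50.01,.25)); 
        p=cv2.remap(g,np.float32(317+R*np.sin(th))[None],np.float32(cy-R*np.cos(th))[None],cv2.INTER_LINEAR)[0]
        p=p-cv2.GaussianBlur(p[None],(81,1),12)[0]; p*=np.hanning(len(p))
        F=abs(np.fft.rfft(p,4096)); fr=np.fft.rfftfreq(4096,.25); m=(fr>1/14)&(fr<1/4)
        k=np.argmax(F*m); 
        if best is None or F[k]>best[0]: best=(F[k],1/fr[k],cy,R,np.degrees(np.angle(np.fft.rfft(p,4096)[k])))
    print(n,best)
E
```

```text
w3 (np.float32(2690.0393), np.float64(9.394495412844037), 311, np.float64(52.0), np.float32(74.41073))
w6 (np.float32(1046.7689), np.float64(9.481481481481481), 311, np.float64(52.0), np.float32(72.060326))
w7 (np.float32(852.9811), np.float64(9.309090909090909), 311, np.float64(53.0), np.float32(36.407837))
w8 (np.float32(727.53894), np.float64(10.343434343434344), 311, np.float64(49.0), np.float32(-134.79764))
```

```bash
python3 - <<'E'
from screw import *
z=current_position()[2]; res=[]
for _ in range(3):
    c=capture("wrist"); s=silhouettes("wrist","ring_center")[0]; m=s["region"]; P=cloud(c,m); rel=P[:,2]-z
    T=rel[rel>.0057]; (x,y),r=cv2.minEnclosingCircle(np.argwhere(m)[:,::-1].astype(np.float32))
    print(s["conf"],m.sum(),x,y,r,"meanT",T.mean(),"pct",np.percentile(rel,[50,75,95]))
cx=-np.array(c["R"]).T@c["t"]; print("cam rel",cx-current_position(),"w3 ref: mean",.20929-.19934,"pct50,95",.20918-.19934,.21079-.19934)
v,u=np.mgrid[0:480,0:640]; full=cloud(c,np.ones((480,640),bool))
d=np.hypot(full[:,0]-.579,full[:,1]-.1323); k=(d>.035)&(d<.06)&(abs(full[:,2]-.042)<.006); print("panel",np.median(full[k,2]),k.sum())
k=(d>.0172)&(d<.021)&(full[:,2]>.05); print("ring top world",np.median(full[k,2]),k.sum(),"TCP",z,current_clock())
k=(d<.007)&(full[:,2]>.05); print("barrel top",np.median(full[k,2]),k.sum())
E
```

```text
0.85 4414 316.1997375488281 309.32586669921875 51.69087600708008 meanT 0.010000312339640278 pct [0.01009445 0.01077326 0.01153184]
0.66 4225 316.5 309.1000061035156 51.122108459472656 meanT 0.009967054934684062 pct [0.01011592 0.01079382 0.01151912]
0.67 4402 316.19866943359375 308.4289855957031 51.652706146240234 meanT 0.00998528961585601 pct [0.01009442 0.01079399 0.01154236]
cam rel [ 0.05701353 -0.05164028  0.16177998] w3 ref: mean 0.009950000000000014 pct50,95 0.009840000000000015 0.011450000000000016
panel 0.04177142682997836 22513
ring top world 0.05993622869797042 3737 TCP 0.04831472221635784 58.05
barrel top 0.06314654924102933 800
```

The ring's depth statistics put it at 11 mm above the TCP as at first, so its lower face is about 3.3 mm above the panel. That means roughly 1.2 to 1.5 mm of washer compression, with no sign of the hard stop. It is snug, so I'll release, back off, check and hand in.

```bash
python3 - <<'E'
from screw import *
s=load(); move_gripper(.062); p=current_position()
servo_line([p[0],p[1],.13],rate=.15); print(current_clock(),current_finger_gap())
j=np.array(current_joint_pos()); 
goto_joints(joints([.63,.10,.22],-1.3)); sleep(.2); c=capture("wrist"); cv2.imwrite("pics/end.png",c["image"][:480])
full=cloud(c,np.ones((480,640),bool)); d=np.hypot(full[:,0]-.579,full[:,1]-.1323)
k=(d>.0172)&(d<.0205)&(full[:,2]>.052); T=full[k]; A=np.c_[T[:,:2]-T[:,:2].mean(0),np.ones(len(T))]
print("ring top plane",np.linalg.lstsq(A,T[:,2],rcond=None)[0],T.mean(0)); k=(d>.035)&(d<.06)&(abs(full[:,2]-.042)<.006); print("panel",np.median(full[k,2]),current_clock())
E
```

```text
59.275 0.062337343930683665
ring top plane [-0.0141117  -0.00515097  0.05886274] [0.57922893 0.13249983 0.05886274]
panel 0.04181414032712616 62.6333
```

View pics/end.png

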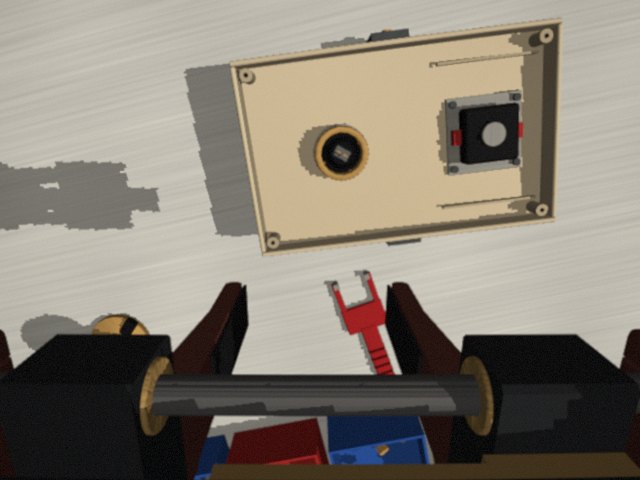

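The ring sits level and concentric on the barrel at (342,152), its top 17.1 mm above the panel, and the gripper is clear of everything.

```bash
python3 -c "
from bench import *
print(close_job(),current_clock())"
```

```text
the job is handed in; nothing more can be done
the job is handed in; nothing more can be done
```

I screwed the ring down level to a finger-tight fit on the spring washer, released it and handed the job in at about 63 s. Clamping is an estimate, about 12–20 N: it stayed stiff to a 12 N push, torque never rose clearly, and my turn count suggests it could be tighter.

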